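# Close the gear housing with its cover

## Robot

A 6-joint arm with a two-finger parallel gripper is mounted at the origin on the work surface. World frame = base frame: x ahead of the robot, y to its left, z up, the work surface at z = 0. Lengths are in m, angles in degrees, forces in N, time in s.
With the tool pointing down it reaches from about 0.25 to 0.725 m from the base axis. Payload 9.7 kg.
Tool frame: the origin (TCP) lies on the centre line of the jaws, within the pads' length; the fingertips stand 17 mm ahead of it and the grasp point (between the pads) lies 2 mm behind it (bot.nose_length is the distance from the TCP to the fingertips, in m); x points along the fingers, y is the direction in which the jaws open and shut, and the axes are right-handed (so a half turn about x gives the same grasp; the last joint's range is limited). The gripper opens to 85 mm and grips with 20 to 120 N. Pads are 22 mm wide; open, the fingers measure 114 mm over their backs; the gripper's body (76 mm by 85 mm) begins 54 mm behind the grasp point. The pads swing forward as they close: fully open they stand 13 mm farther back than shut.
Start: joints at [68.526, 4.979, 10.078, 95.1, 0, 90], TCP at [0.201, 0.512, 0.248] pointing down, gripper open.
Joint ranges: [-179.16, 179.16], [-48.56, 103.87], [-65.8, 70.77], [-126.05, 130.52], [-82.76, 87.17], [-180, 180]. Speed limits (degrees/s): [127.2, 127.2, 147.25, 180, 180, 180].

## Interface

Orientations are given as [roll, pitch, yaw] about the fixed x, y, z axes, in that order (R = Rz(yaw) Ry(pitch) Rx(roll)).
In Python, from workcell import bot, viewer, ticket gives the robot as it stands.
- The arm moves only by the tool jog_arm, never from a script. Its argument "deltas" is a list of rows, each an object of numbers: "fingers": the opening, from 0 (shut) to 1 (fully open); "x", "y", "z": the shift along the world's x, y, z in mm; "twist": the turn about the world's z in degrees. A call has 1 to 10 rows; each row is the pose to reach, as a shift and turn from the pose measured when the call began; what a row does not reach only later rows make up. A row lasts 1/10 s, in which the tool goes at most 50 mm and 8.59 degrees, less where a joint would pass 70% of its speed; a pose out of reach is approached as far as the arm can. A call with a gripper value outside its range is refused whole. The fingers move at their own pace and stop on an object; "grip_force" is the grip in N (left out, the last holds). Time passes only in rows, so rows that repeat a pose let the fingers close. It gives the time, the measured TCP pose, the force and the opening at its end, in the units of the state.
- bot.get_obs(): the state, without advancing time (a new reading comes with each control period).
- viewer.camera(name): name is "scene" or "top" or "wrist"; returns a dict with "image" (480x640x3 uint8, red, green, blue), "fovy" (degrees; the focal length in pixels is half the picture's height over the tangent of half this angle, whatever the lens; pixels are square), "cx", "cy" (the principal point, pixels), "world_to_cam" (4x4, takes a point from world to camera coordinates); the wrist camera has in their place "tool_from_camera" (4x4, takes a point from camera to tool coordinates, whose origin is the TCP and whose axes are the tool frame's). Camera axes: x right, y down, z forward; pixel columns grow to the right and rows downward; lengths in m; the calibration is good to about 2 mm. A picture is of the moment at which its call begins: read the wrist's pose just before it. There is no depth.
- ticket.job_done(): hands the job in, once; it reports no verdict.
The state is a dict: "time": time; "q": joint angles; "qd": joint speeds; "joint_efforts": joint torques, N m; "ee_pos": TCP position; "tcp_rot": TCP orientation; "wrist_force": force on the tool from outside, world axes, zero at the start; "torque": the same for the moment, N m; "opening": finger opening in m.
Only numpy, scipy, OpenCV 4.12 (cv2) and the standard library are available. Lean on these libraries where they do the work, as an engineer would, in place of code of your own. Each camera call takes 0.05 s, during which the arm holds its last target.

## Task

Put the matching cover on the open gear housing: the rectangular one that is as large as the housing's top, not the small one or the round one. Lower it squarely on to the rim with its edges flush all round, without dropping it, let go, and leave the other two covers lying where they are.

Things in the scene. Friction and masses are not known exactly. Their poses are not given: they have to be found in the camera images.
- cover_grip (a point): The matching cover: a plain aluminium plate 120 x 90 x 8 mm (long side along x), 0.33 kg, with a hole mark at each corner. Lies flat on the bench. Its rib (60 long, 16 thick, 48 high, along x, centred) stands up from the plate's top and is the only grip. This point is the centre of the rib, 32 mm above the plate's underside and 24 mm above its top, 24 mm below the rib's top; x runs along the rib, y across it, z up.
- housing_rim (a point): The gear housing: a grey open-topped rectangular box with gears inside, 120 x 90 mm outside at the top (long side along x), walls 12 mm thick, rim 80 mm above the bench, on a fixed dark base plate 150 x 120 x 12 mm; it does not move. This point is the centre of the opening at rim height; x along the long side, z up. The cover may go on either way round (half a turn is the same).
- small_cover_grip (a point): Bystander: a smaller rectangular aluminium cover, plate 86 x 60 x 8 mm, too small for the housing. Lies flat on the bench. Its rib (60 long, 16 thick, 48 high, along x, centred) stands up from the plate's top and is the only grip. This point is the centre of the rib, 32 mm above the plate's underside and 24 mm above its top, 24 mm below the rib's top; x runs along the rib, y across it, z up.
- round_cover_grip (a point): Bystander: a round aluminium cover, plate 100 mm in diameter and 8 mm thick, with six hole marks. Lies flat on the bench. Its rib (60 long, 16 thick, 48 high, along x, centred) stands up from the plate's top and is the only grip. This point is the centre of the rib, 32 mm above the plate's underside and 24 mm above its top, 24 mm below the rib's top; x runs along the rib, y across it, z up.
Things that resemble listed ones, but are neither listed nor needed, are in the scene too. Leave any blue look-alike of the part that bears cover_grip alone.

How it is judged (in metres and radians):
At the end, for the whole second after the job is handed in: The 120 x 90 mm cover lies flat and at rest on the housing's rim (plate underside within 4 mm of the rim's height, tilt under 3.4 degrees), its centre within 12 mm of the opening's centre and its long side within 10 degrees of the housing's, either way round (horizontal distance between cover_grip and housing_rim below 0.012 m and angle between the x axis of cover_grip and the x axis of housing_rim, either way round below 0.175 rad and z of cover_grip in the frame of housing_rim between 0.028 and 0.036 m and angle between cover_grip's own z axis and vertical below 0.06 rad and linear speed of cover below 0.02 m/s); the robot touches nothing.
It fails at once if the cover is dropped: it falls free of the fingers faster than 0.6 m/s (a drop of about 2 cm) (linear speed of cover above 0.6 m/s and contact force between the fingers and cover below 0.1 N).
It fails at once if the small or the round cover is moved by more than 40 mm (distance of any of small_cover_grip, round_cover_grip from where it was at the start of the episode above 0.04 m).
It also fails if it takes over 32 s, if anything falls off the work surface, if the arm or the gripper's body presses on something with over 40 N, if the wrist force passes 120 N, or if a joint passes its speed limit or range.

## Working session

There is one attempt and no reset: what is moved stays moved. The work goes in short steps, Python scripts to look and compute and a tool call to move; the robot and the scene stay as the last step left them, time stands still between calls to the robot, and variables do not carry over. Pictures are saved under pics/ and viewed, and the job is handed in when it is done.

Besides the shell and the picture viewer there is one more tool, called after ">>>" as name(argument=value, ...) on one line, values as JSON. jog_arm: Moves the arm, as the interface text tells. Its arguments: {"type":"object","properties":{"deltas":{"type":"array"},"grip_force":{"type":"number"}},"required":["deltas"]}

```bash
mkdir -p pics; ls; python3 - <<'E'
from workcell import bot, viewer
import cv2
o=bot.get_obs();print(o['time'],o['ee_pos'],o['tcp_rot'],o['opening'],bot.nose_length)
for n in('scene','top'):
    c=viewer.camera(n);cv2.imwrite(f'pics/{n}0.png',c['image'][:,:,::-1]);print(n,c['fovy'],c['cx'],c['cy'],c['world_to_cam'])
E
```

```text
pics
0.0 [0.20129101 0.51161877 0.24757674] [ -88.87391735   89.92328708 -110.35020176] 0.0852772717171129 0.017
scene 51.62018422066433 316.3097787691004 229.760250593272 [[-4.11045218e-02  9.99154827e-01 -2.22168339e-04 -1.75882950e-01]
 [ 6.77461457e-01  2.77068445e-02 -7.35036261e-01 -2.68618371e-01]
 [-7.34408873e-01 -3.03638245e-02 -6.78027762e-01  1.61986401e+00]
 [ 0.00000000e+00  0.00000000e+00  0.00000000e+00  1.00000000e+00]]
top 56.08866777318898 323.3318827996391 236.79492508813237 [[-0.0270415  -0.99959525 -0.00883725  0.20127234]
 [-0.98788378  0.0280741  -0.15263515  0.49085287]
 [ 0.15282147  0.0046027  -0.98824309  1.0419047 ]
 [ 0.          0.          0.          1.        ]]
```

View pics/scene0.png

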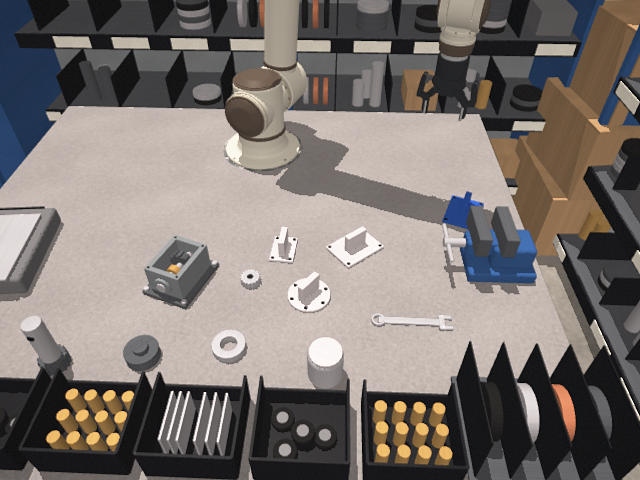

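View pics/top0.png

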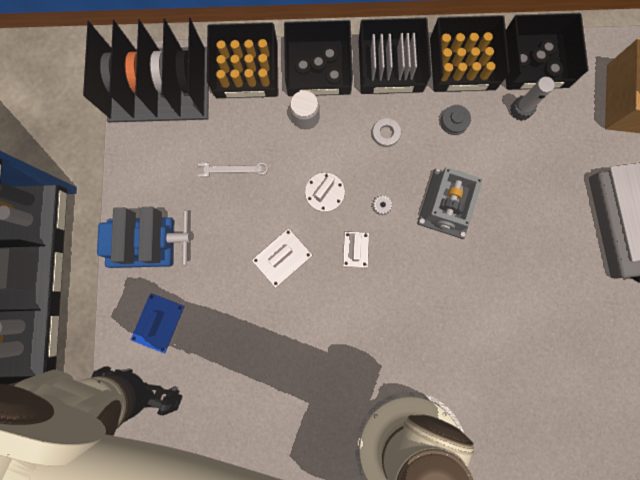

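Candidates in the top view:
- (282,257): large white rectangular plate
- (356,250): small rectangular plate
- (325,191): round plate
- (158,322): blue look-alike

By the description I choose (282,257). Next is a close crop to check it, then measurement.

```bash
cat > h.py <<'E'
import numpy as np,cv2
def ray(c,px,z):
    f=240/np.tan(np.radians(c['fovy']/2));W=np.array(c['world_to_cam']);R,t=W[:3,:3],W[:3,3]
    o=-R.T@t;out=[]
    for u,v in np.atleast_2d(px):
        d=R.T@np.array([(u-c['cx'])/f,(v-c['cy'])/f,1]);out.append(o+d*(z-o[2])/d[2])
    return np.array(out)
def proj(c,p):
    f=240/np.tan(np.radians(c['fovy']/2));W=np.array(c['world_to_cam']);q=np.atleast_2d(p)@W[:3,:3].T+W[:3,3]
    return q[:,:2]/q[:,2:]*f+[c['cx'],c['cy']]
E
python3 - <<'E'
from workcell import viewer
from h import *
c=viewer.camera('top');s=viewer.camera('scene')
im=c['image'];a=cv2.resize(im[220:295,240:330],None,fx=6,fy=6,interpolation=cv2.INTER_CUBIC)[:, :, ::-1];b=cv2.resize(im[160:245,410:490],None,fx=6,fy=6,interpolation=cv2.INTER_CUBIC)[:,:,::-1]
cv2.imwrite('pics/a1.png',a);cv2.imwrite('pics/b1.png',b)
cv2.imwrite('pics/s1.png',cv2.resize(s['image'][210:320,130:400],None,fx=2.9,fy=2.9,interpolation=cv2.INTER_CUBIC)[:,:,::-1])
for n,cam,seed in(('top',c,(282,257)),('scene',s,(355,246))):
    m=(cam['image'].min(2)>185).astype(np.uint8)
    m=cv2.morphologyEx(m,cv2.MORPH_CLOSE,np.ones((5,5)))
    cs,_=cv2.findContours(m,cv2.RETR_EXTERNAL,cv2.CHAIN_APPROX_NONE)
    for k in cs:
        if cv2.contourArea(k)>300 and abs(cv2.boundingRect(k)[0]+cv2.boundingRect(k)[2]/2-seed[0])<25 and abs(cv2.boundingRect(k)[1]+cv2.boundingRect(k)[3]/2-seed[1])<25:
            w=ray(cam,k[:,0]+0.0,.008)[:,:2]
            r=cv2.minAreaRect((w*1000).astype(np.float32));print(n,cv2.boundingRect(k),cv2.contourArea(k),r,cv2.boxPoints(r).tolist())
E
```

```text
top (253, 229, 59, 58) 1683.5 ((453.2323913574219, 291.4467468261719), (88.9921646118164, 119.59149169921875), 40.01548385620117) [[380.705810546875, 308.6318054199219], [457.60247802734375, 217.04019165039062], [525.7589721679688, 274.2616882324219], [448.8623046875, 365.8533020019531]]
```

View pics/a1.png

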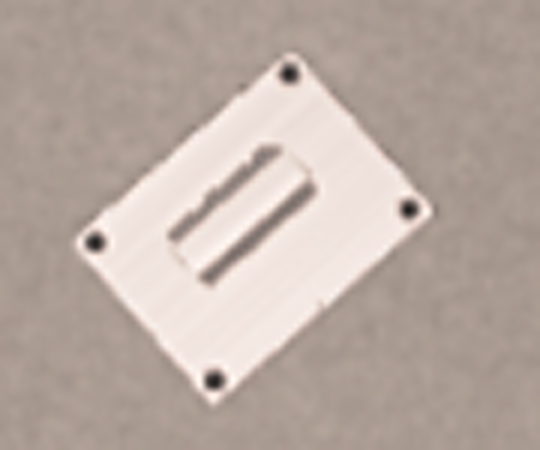

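View pics/b1.png

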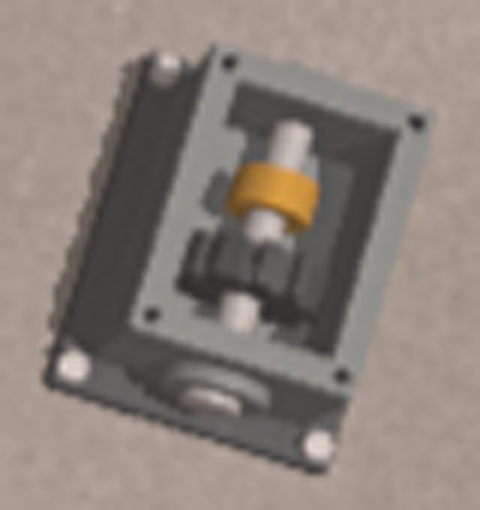

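View pics/s1.png

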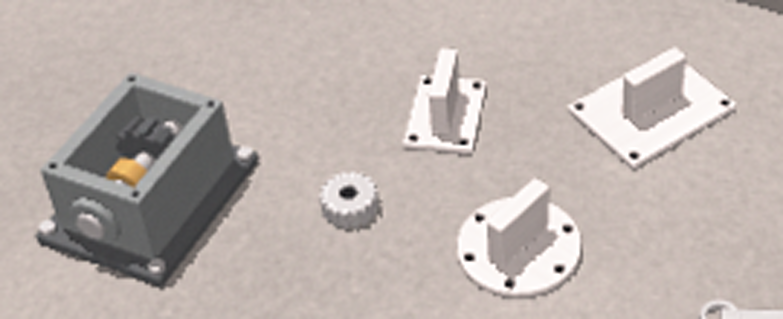

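The crop at (282,257) shows a rectangular 120 x 90 plate with four corner hole marks and a rib, so it is the right cover. Next, the housing rim from its four hole marks and outer corners in both views.

```bash
python3 - <<'E'
from workcell import viewer,bot
from h import *
c=viewer.camera('top');s=viewer.camera('scene')
def rep(n,cam,px,z):
    w=ray(cam,px,z)*1000; L=np.linalg.norm(np.roll(w,-1,0)-w,axis=1)
    d=w[2]-w[1]+w[3]-w[0] if L[1]>L[0] else w[1]-w[0]+w[2]-w[3]
    if L[1]>L[0]: d=(w[2]-w[1])+(w[3]-w[0])
    print(n,w.mean(0).round(1),L.round(1),'long dir',np.degrees(np.arctan2(d[1],d[0])).round(1))
F=lambda p,k,o:(np.array(p)+.5)/k-.5+o
rep('h top holes',c,F([(229,62),(418,122),(343,376),(152,315)],6,[410,160]),.08)
rep('h top outer',c,F([(213,43),(436,113),(350,397),(133,325)],6,[410,160]),.08)
rep('h scene holes',s,F([(131,79),(211,104),(136,194),(53,166)],2.9,[130,210]),.08)
rep('cover holes top',c,F([(289,74),(409,209),(214,380),(95,243)],6,[240,220]),.008)
rep('cover corners scene',s,F([(568,105),(635,166),(736,103),(680,52)],2.9,[130,210]),.008)
rep('cover rib top scene',s,F([(624,81),(634,87),(684,56),(676,49)],2.9,[130,210]),.056)
rep('small corners top',c,[(345.5,233),(368,233),(368,266),(345,265)],.008)
print(proj(c,[[.4532,.2914,.056]]))
o=bot.get_obs();print(o['time'],o['ee_pos'],o['tcp_rot'])
E
```

```text
h top holes [ 577.5 -127.2   80. ] [ 76.6 106.4  76.4 106.7] long dir 159.8
h top outer [ 577.3 -126.2   80. ] [ 90.4 119.2  87.  118.3] long dir 160.2
h scene holes [ 577.7 -124.9   80. ] [ 77.1 106.1  76.4 106.2] long dir -20.0
cover holes top [453.2 291.4   8. ] [ 74.9 105.   74.6 105. ] long dir 130.0
cover corners scene [454.5 295.5   8. ] [ 92.3 120.2  80.5 125. ] long dir 128.8
cover rib top scene [457.7 292.5  56. ] [11.  59.6 11.  62. ] long dir 133.0
small corners top [467.9 106.9   8. ] [55.5 81.6 56.1 79.2] long dir 177.4
[[279.53855466 255.02534501]]
0.3 [0.2013213  0.51175797 0.2480526 ] [ -89.79910454   89.97396318 -111.27393766]
```

```bash
python3 - <<'E'
from workcell import bot
from h import *
from scipy.spatial.transform import Rotation as R
o=bot.get_obs();M=R.from_euler('xyz',o['tcp_rot'],degrees=True).as_matrix();print(M.round(3),np.degrees(np.arctan2(M[1,1],M[0,1])),o['q'])
p=np.array(o['ee_pos'])*1000;print(np.array([453.3,291.6,140])-p,np.array([453.3,291.6,32])-p)
E
```

```text
[[-0.     0.366  0.931]
 [-0.     0.931 -0.366]
 [-1.    -0.     0.   ]] 68.52516686035463 [ 6.85257836e+01  4.99077808e+00  1.00650996e+01  9.51003582e+01
 -9.10121009e-05  9.00006168e+01]
[ 251.9787009  -220.15796692 -108.05260474] [ 251.9787009  -220.15796692 -216.05260474]
```

>>> jog_arm(deltas=[{"x": 30,"y": -26,"z": -8,"twist": -4,"fingers": 1},{"x": 62,"y": -54,"z": -20,"twist": -8,"fingers": 1},{"x": 95,"y": -83,"z": -35,"twist": -12,"fingers": 1},{"x": 130,"y": -113,"z": -50,"twist": -16,"fingers": 1},{"x": 165,"y": -144,"z": -65,"twist": -20,"fingers": 1},{"x": 200,"y": -175,"z": -80,"twist": -24,"fingers": 1},{"x": 230,"y": -200,"z": -90,"twist": -27,"fingers": 1},{"x": 252,"y": -220,"z": -98,"twist": -28.5,"fingers": 1},{"x": 252,"y": -220,"z": -98,"twist": -28.5,"fingers": 1},{"x": 252,"y": -220,"z": -98,"twist": -28.5,"fingers": 1}])

```text
time: 1.3
ee_pos: [0.4534, 0.2913, 0.1498]
tcp_rot: [-105.6, 89.9, -155.7]
wrist_force: [-0.5, -0.4, 1.1]
opening: 0.0853
```

```bash
python3 - <<'E'
from workcell import bot,viewer
from h import *
from scipy.spatial.transform import Rotation as R
o=bot.get_obs();M=R.from_euler('xyz',o['tcp_rot'],degrees=True).as_matrix();p=np.array(o['ee_pos'])
print(o['time'],p,np.degrees(np.arctan2(M[1,1],M[0,1])),M[:,0].round(3))
c=viewer.camera('wrist');cv2.imwrite('pics/w1.png',c['image'][:,:,::-1])
T=np.array(c['tool_from_camera']);print(c['fovy'],c['cx'],c['cy'],T.round(3).tolist())
Wt=np.eye(4);Wt[:3,:3]=M;Wt[:3,3]=p;c['world_to_cam']=np.linalg.inv(Wt@T)
print(proj(c,[[.4533,.2916,.056],[.4533+.03*np.cos(np.radians(130)),.2916+.03*np.sin(np.radians(130)),.056],[.4533-.03*np.cos(np.radians(130)),.2916-.03*np.sin(np.radians(130)),.056]]))
E
```

```text
1.3 [0.45342877 0.29130005 0.14979624] 39.95425563925416 [-0.001 -0.    -1.   ]
69.92200027620281 317.9470049979115 246.57276073406956 [[0.001, -0.281, 0.96, -0.125], [1.0, 0.0, -0.001, -0.0], [0.0, 0.96, 0.281, -0.072], [0.0, 0.0, 0.0, 1.0]]
[[319.11078131 257.3599333 ]
 [319.11486821 213.16623665]
 [319.10698317 298.43115065]]
```

View pics/w1.png

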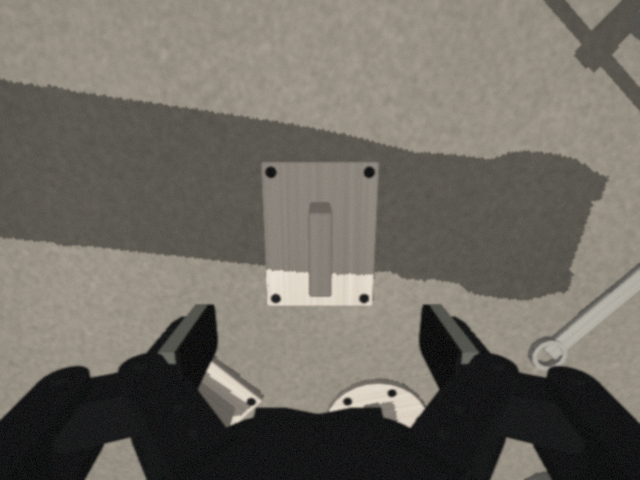

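The wrist view shows the rib centred at column 320, rows about 213–297, against a predicted 319 and 213–298. The rib is centred and square, so I'm descending.

>>> jog_arm(deltas=[{"z": -35,"fingers": 1},{"z": -70,"fingers": 1},{"z": -95,"fingers": 1},{"z": -112,"fingers": 1},{"z": -118,"fingers": 1},{"z": -118,"fingers": 1}])

```text
validation failed for argument at $.de...
```

>>> jog_arm(deltas=[{"fingers": 0},{"fingers": 0},{"fingers": 0},{"fingers": 0},{"fingers": 0},{"fingers": 0},{"fingers": 0},{"fingers": 0}], grip_force=60)

```text
validation failed for argument at $.de...
```

>>> jog_arm(deltas=[{"x": 0,"y": 0,"z": -35,"twist": 0,"fingers": 1},{"x": 0,"y": 0,"z": -70,"twist": 0,"fingers": 1},{"x": 0,"y": 0,"z": -95,"twist": 0,"fingers": 1},{"x": 0,"y": 0,"z": -112,"twist": 0,"fingers": 1},{"x": 0,"y": 0,"z": -118,"twist": 0,"fingers": 1},{"x": 0,"y": 0,"z": -118,"twist": 0,"fingers": 1}])

```text
time: 1.95
ee_pos: [0.4523, 0.2926, 0.0321]
tcp_rot: [-111.9, 89.9, -161.8]
wrist_force: [-0.4, -0.3, -0.6]
opening: 0.0855
```

>>> jog_arm(deltas=[{"x": 0,"y": 0,"z": 0,"twist": 0,"fingers": 0},{"x": 0,"y": 0,"z": 0,"twist": 0,"fingers": 0},{"x": 0,"y": 0,"z": 0,"twist": 0,"fingers": 0},{"x": 0,"y": 0,"z": 0,"twist": 0,"fingers": 0},{"x": 0,"y": 0,"z": 0,"twist": 0,"fingers": 0},{"x": 0,"y": 0,"z": 0,"twist": 0,"fingers": 0},{"x": 0,"y": 0,"z": 0,"twist": 0,"fingers": 0},{"x": 0,"y": 0,"z": 0,"twist": 0,"fingers": 0}], grip_force=60)

```text
time: 2.75
ee_pos: [0.4527, 0.2927, 0.0326]
tcp_rot: [-147.2, 90.0, 162.9]
wrist_force: [0.0, 0.3, 4.4]
opening: 0.015
```

>>> jog_arm(deltas=[{"x": 0,"y": 0,"z": 5,"twist": 0,"fingers": 0},{"x": 0,"y": 0,"z": 15,"twist": 0,"fingers": 0},{"x": 0,"y": 0,"z": 35,"twist": 0,"fingers": 0},{"x": 0,"y": 0,"z": 65,"twist": 0,"fingers": 0},{"x": 0,"y": 0,"z": 95,"twist": 0,"fingers": 0},{"x": 0,"y": 0,"z": 120,"twist": 0,"fingers": 0},{"x": 0,"y": 0,"z": 140,"twist": 0,"fingers": 0},{"x": 0,"y": 0,"z": 150,"twist": 0,"fingers": 0},{"x": 0,"y": 0,"z": 150,"twist": 0,"fingers": 0}])

```text
time: 3.65
ee_pos: [0.4531, 0.2929, 0.1839]
tcp_rot: [92.3, 89.9, 42.4]
wrist_force: [-0.5, 0.2, -4.6]
opening: 0.0152
```

```bash
cat > st.py <<'E'
from workcell import bot,viewer
from h import *
from scipy.spatial.transform import Rotation as R
def st():
    o=bot.get_obs();M=R.from_euler('xyz',o['tcp_rot'],degrees=True).as_matrix();p=np.array(o['ee_pos'])
    print(o['time'],(p*1000).round(1),'jaw',np.degrees(np.arctan2(M[1,1],M[0,1])).round(2),M[:,0].round(3),o['wrist_force'],o['opening'])
    return p,M
E
python3 - <<'E'
from st import *
st()
c=viewer.camera('wrist');cv2.imwrite('pics/w2.png',c['image'][:,:,::-1])
E
```

```text
3.65 [453.1 292.9 183.9] jaw 40.11 [ 0.001  0.001 -1.   ] [-0.46356778  0.19276162 -4.56018295] 0.015159084555347237
```

View pics/w2.png

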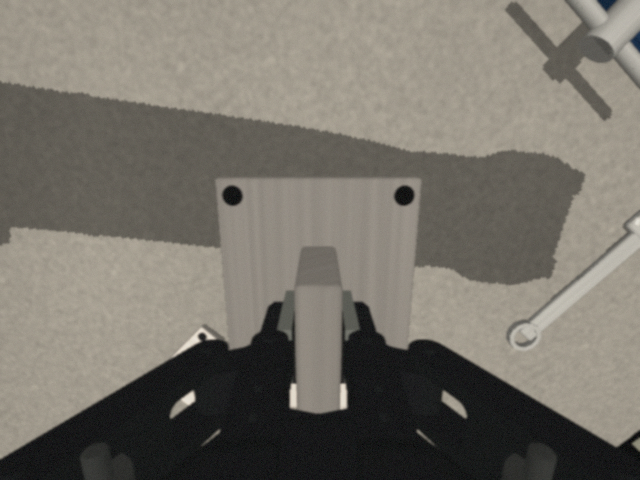

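The cover is held level: its far edge sits at row 178 and its holes at (232,195) and (404,195), both level in the image. I'll measure its offset in the hand and work out the move.

```bash
python3 - <<'E'
from st import *
p,M=st()
c=viewer.camera('wrist');T=np.array(c['tool_from_camera']);f=240/np.tan(np.radians(c['fovy']/2))
P=[]
for u,v in[(232,195),(404,195),(217,178),(420,178)]:
    d=T[:3,:3]@np.array([(u-c['cx'])/f,(v-c['cy'])/f,1]);o=T[:3,3];q=o+d*(.0246-o[0])/d[0];P.append(q*1000)
P=np.array(P);print(P.round(1))
# tool z in world
print('toolz',M[:,2].round(3),np.array([577.5,-126.5])-p[:2]*1000)
E
```

```text
3.7 [452.7 292.7 182.5] jaw 40.11 [-0.  0. -1.] [ 0.56177633 -0.86271569 -4.77327737] 0.015215064188919429
[[ 24.6 -37.9 -51.4]
 [ 24.6  36.9 -51.4]
 [ 24.6 -43.8 -58.7]
 [ 24.6  43.2 -58.7]]
toolz [ 0.644 -0.765 -0.   ] [ 124.81194564 -419.21508544]
```

>>> jog_arm(deltas=[{"x": 2,"y": -8,"z": 0,"twist": 0.5,"fingers": 0},{"x": 7,"y": -24,"z": 0,"twist": 2,"fingers": 0},{"x": 14,"y": -46,"z": 0,"twist": 4,"fingers": 0},{"x": 22,"y": -74,"z": 0,"twist": 6,"fingers": 0},{"x": 30,"y": -102,"z": 0,"twist": 8,"fingers": 0},{"x": 38,"y": -130,"z": 0,"twist": 10,"fingers": 0},{"x": 47,"y": -158,"z": 0,"twist": 12,"fingers": 0},{"x": 55,"y": -186,"z": 0,"twist": 14,"fingers": 0},{"x": 63,"y": -208,"z": 0,"twist": 15,"fingers": 0},{"x": 66,"y": -220,"z": 0,"twist": 16,"fingers": 0}])

```text
time: 4.75
ee_pos: [0.5183, 0.0702, 0.1804]
tcp_rot: [-116.8, 89.8, -150.7]
wrist_force: [-0.8, 0.1, -3.9]
opening: 0.0158
```

```bash
python3 - <<'E'
from st import *
p,M=st();print(np.array([576.4,-126.1])-p[:2]*1000)
E
```

```text
4.75 [518.3  70.2 180.4] jaw 56.08 [-0.003 -0.002 -1.   ] [-0.76515838  0.10514647 -3.94006198] 0.015802732731193432
[  58.07155075 -196.32645052]
```

>>> jog_arm(deltas=[{"x": 2,"y": -8,"z": 0,"twist": 1,"fingers": 0},{"x": 8,"y": -28,"z": 0,"twist": 3,"fingers": 0},{"x": 16,"y": -54,"z": 0,"twist": 5,"fingers": 0},{"x": 24,"y": -82,"z": 0,"twist": 7,"fingers": 0},{"x": 33,"y": -112,"z": 0,"twist": 9,"fingers": 0},{"x": 42,"y": -142,"z": 0,"twist": 11,"fingers": 0},{"x": 50,"y": -168,"z": 0,"twist": 12.5,"fingers": 0},{"x": 55,"y": -186,"z": 0,"twist": 13.5,"fingers": 0},{"x": 58,"y": -196,"z": 0,"twist": 14,"fingers": 0},{"x": 58,"y": -196,"z": 0,"twist": 14,"fingers": 0}])

```text
time: 5.75
ee_pos: [0.5759, -0.1269, 0.1793]
tcp_rot: [-133.0, 89.7, -153.0]
wrist_force: [-0.1, 0.4, -3.9]
opening: 0.0157
```

```bash
python3 - <<'E'
from st import *
p,M=st();print(np.array([576.4,-126.1])-p[:2]*1000)
for n in('scene','top','wrist'):
    c=viewer.camera(n);im=c['image'][:,:,::-1]
    if n!='wrist': 
        x,y=(120,150) if n=='scene' else (390,130); im=cv2.resize(im[y:y+150,x:x+150],None,fx=4,fy=4,interpolation=cv2.INTER_CUBIC)
    cv2.imwrite(f'pics/{n}3.png',im)
E
```

```text
5.75 [ 575.9 -126.9  179.3] jaw 70.0 [-0.004 -0.002 -1.   ] [-0.13050709  0.37002705 -3.86753073] 0.015668715795658223
[0.4594745  0.82353964]
```

View pics/scene3.png

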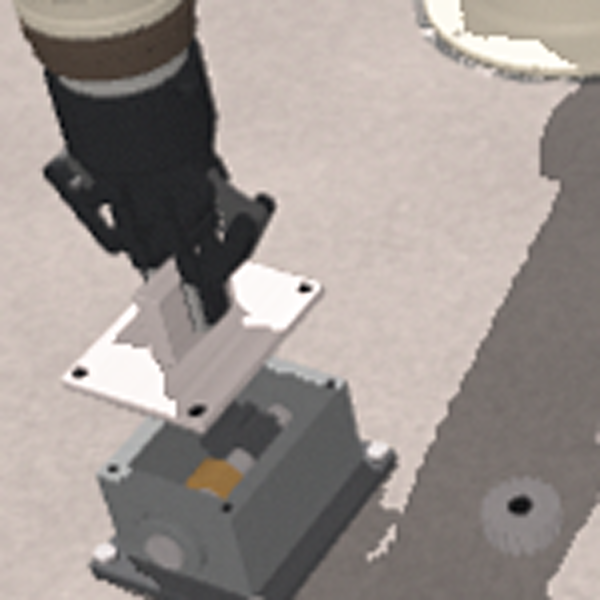

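View pics/wrist3.png

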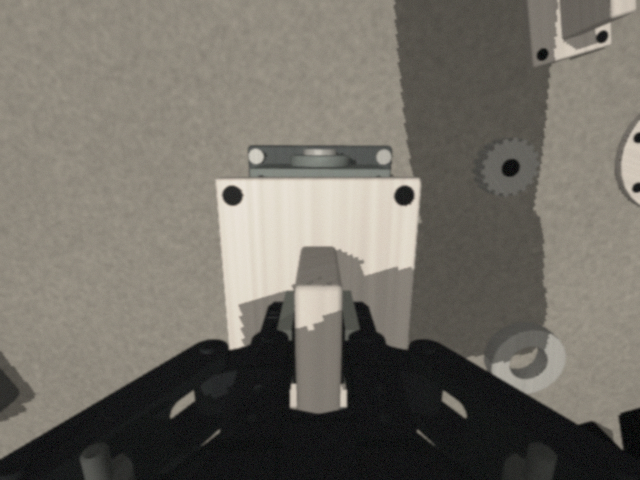

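The scene crop shows the cover directly over the housing with edges parallel. In the wrist view the base bolts at (257,157) and (384,157) are centred on the cover's holes at (232,195) and (404,195). I'm lowering it.

>>> jog_arm(deltas=[{"x": 0.5,"y": 1,"z": -6,"twist": 0,"fingers": 0},{"x": 0.5,"y": 1,"z": -18,"twist": 0,"fingers": 0},{"x": 0.5,"y": 1,"z": -32,"twist": 0,"fingers": 0},{"x": 0.5,"y": 1,"z": -44,"twist": 0,"fingers": 0},{"x": 0.5,"y": 1,"z": -53,"twist": 0,"fingers": 0},{"x": 0.5,"y": 1,"z": -58,"twist": 0,"fingers": 0},{"x": 0.5,"y": 1,"z": -60,"twist": 0,"fingers": 0},{"x": 0.5,"y": 1,"z": -60,"twist": 0,"fingers": 0}])

```text
time: 6.7
ee_pos: [0.5765, -0.1241, 0.1201]
tcp_rot: [-127.6, 89.8, -147.5]
wrist_force: [-0.1, 0.4, -4.7]
opening: 0.015
```

```bash
python3 - <<'E'
from st import *
p,M=st();print(np.array([576.4,-126.1])-p[:2]*1000)
for n in('scene','top'):
    c=viewer.camera(n);im=c['image'][:,:,::-1]
    x,y=(120,190) if n=='scene' else (390,130); im=cv2.resize(im[y:y+130,x:x+150],None,fx=4,fy=4,interpolation=cv2.INTER_CUBIC)
    cv2.imwrite(f'pics/{n}4.png',im)
E
```

```text
6.7 [ 576.5 -124.1  120.1] jaw 70.09 [-0.003 -0.002 -1.   ] [-0.05316253  0.38024461 -4.65153695] 0.014978800671918585
[-0.11855561 -1.96328818]
```

View pics/scene4.png

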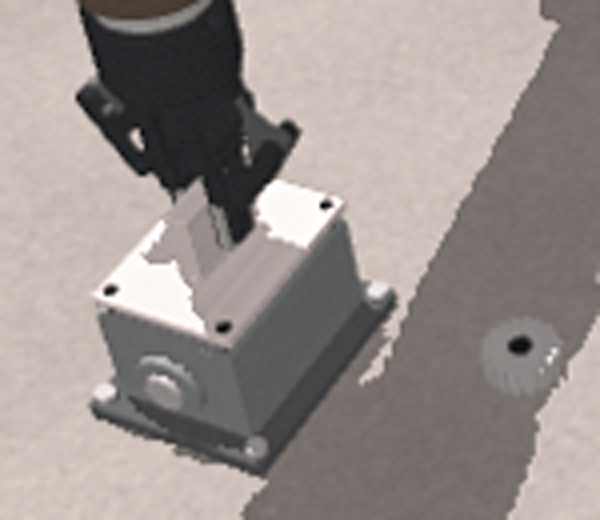

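View pics/top4.png

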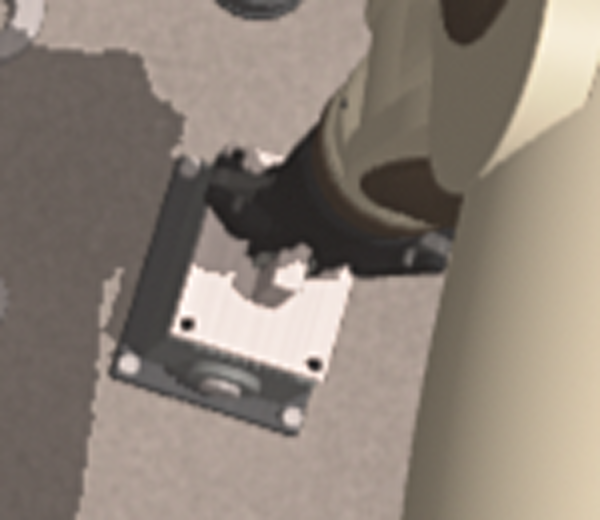

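The cover is flush in both views and about 7 mm above the rim. I'm correcting 1.5 mm in y and lowering gently.

>>> jog_arm(deltas=[{"x": 0,"y": -1,"z": -1,"twist": 0,"fingers": 0},{"x": 0,"y": -1.5,"z": -2.5,"twist": 0,"fingers": 0},{"x": 0,"y": -1.5,"z": -4,"twist": 0,"fingers": 0},{"x": 0,"y": -1.5,"z": -5,"twist": 0,"fingers": 0},{"x": 0,"y": -1.5,"z": -6,"twist": 0,"fingers": 0},{"x": 0,"y": -1.5,"z": -6,"twist": 0,"fingers": 0}])

```text
time: 7.4
ee_pos: [0.5766, -0.1256, 0.1145]
tcp_rot: [-121.4, 89.8, -141.3]
wrist_force: [0.0, -0.9, -3.7]
opening: 0.0151
```

>>> jog_arm(deltas=[{"x": 0,"y": 0,"z": -0.7,"twist": 0,"fingers": 0},{"x": 0,"y": 0,"z": -1.3,"twist": 0,"fingers": 0},{"x": 0,"y": 0,"z": -2,"twist": 0,"fingers": 0},{"x": 0,"y": 0,"z": -2,"twist": 0,"fingers": 0}])

```text
time: 7.8
ee_pos: [0.5767, -0.1256, 0.1127]
tcp_rot: [-116.9, 89.8, -136.8]
wrist_force: [-1.7, 1.1, -1.6]
opening: 0.0152
```

>>> jog_arm(deltas=[{"x": 0,"y": 0,"z": -0.5,"twist": 0,"fingers": 0},{"x": 0,"y": 0,"z": -1,"twist": 0,"fingers": 0},{"x": 0,"y": 0,"z": -1,"twist": 0,"fingers": 0}])

```text
time: 8.1
ee_pos: [0.5768, -0.1257, 0.1127]
tcp_rot: [-101.0, 89.8, -120.9]
wrist_force: [-2.7, -0.0, 5.1]
opening: 0.0153
```

The force went from -4 N to +5 N, so the cover is seated. Opening the fingers.

>>> jog_arm(deltas=[{"x": 0,"y": 0,"z": 0,"twist": 0,"fingers": 0.3},{"x": 0,"y": 0,"z": 0,"twist": 0,"fingers": 0.5},{"x": 0,"y": 0,"z": 0,"twist": 0,"fingers": 0.8},{"x": 0,"y": 0,"z": 0,"twist": 0,"fingers": 0.8},{"x": 0,"y": 0,"z": 0,"twist": 0,"fingers": 0.8},{"x": 0,"y": 0,"z": 0,"twist": 0,"fingers": 0.8}])

```text
time: 8.7
ee_pos: [0.5767, -0.1257, 0.1126]
tcp_rot: [-103.6, 89.8, -123.5]
wrist_force: [0.0, -0.2, -0.2]
opening: 0.0683
```

>>> jog_arm(deltas=[{"x": 0,"y": 0,"z": 10,"twist": 0,"fingers": 0.8},{"x": 0,"y": 0,"z": 30,"twist": 0,"fingers": 0.8},{"x": 0,"y": 0,"z": 60,"twist": 0,"fingers": 0.8},{"x": 0,"y": 0,"z": 95,"twist": 0,"fingers": 0.8},{"x": -25,"y": 15,"z": 130,"twist": 0,"fingers": 0.8},{"x": -55,"y": 35,"z": 150,"twist": 0,"fingers": 0.8},{"x": -85,"y": 60,"z": 160,"twist": 0,"fingers": 0.8},{"x": -120,"y": 85,"z": 160,"twist": 0,"fingers": 0.8},{"x": -140,"y": 100,"z": 160,"twist": 0,"fingers": 0.8},{"x": -140,"y": 100,"z": 160,"twist": 0,"fingers": 0.8}])

```text
time: 9.7
ee_pos: [0.4349, -0.0244, 0.2746]
tcp_rot: [-40.6, 89.9, -60.4]
wrist_force: [0.2, 0.2, -0.7]
opening: 0.0683
```

```bash
python3 - <<'E'
from st import *
st()
for n in('scene','top'):
    c=viewer.camera(n);im=c['image'][:,:,::-1]
    cv2.imwrite(f'pics/{n}5f.png',im)
    x,y=(120,210) if n=='scene' else (390,140); im=cv2.resize(im[y:y+110,x:x+130],None,fx=5,fy=5,interpolation=cv2.INTER_CUBIC)
    cv2.imwrite(f'pics/{n}5.png',im)
E
```

```text
9.7 [434.9 -24.4 274.6] jaw 70.19 [ 0.001 -0.002 -1.   ] [ 0.24852075  0.16776184 -0.73071926] 0.06827208321143985
```

View pics/scene5.png

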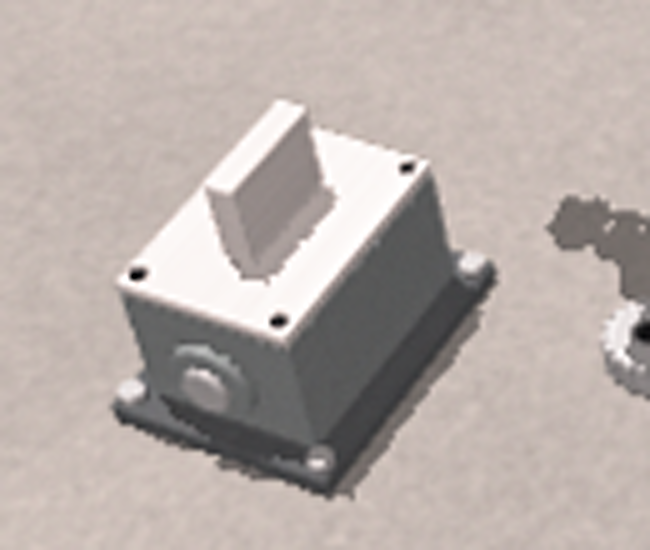

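View pics/top5.png

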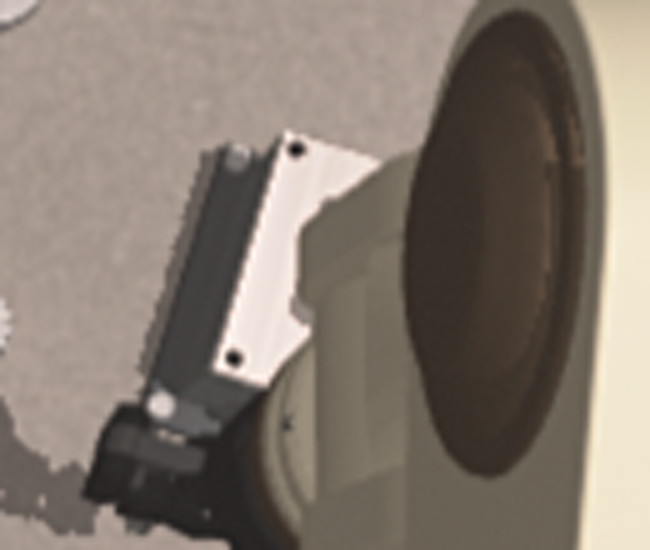

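View pics/top5f.png

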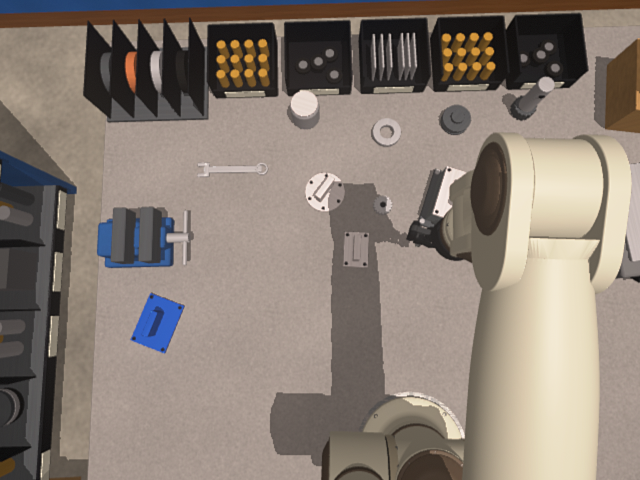

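The cover lies flush on the rim (scene crop holes at (138,273), (279,320), (407,167)), and the small, round and blue covers haven't moved. One numeric check, then I'll hand in.

```bash
python3 - <<'E'
from st import *
from workcell import ticket
s=viewer.camera('scene');c=viewer.camera('top')
F=lambda p,o:(np.array(p)+.5)/5-.5+o
w=ray(s,F([(138,273),(279,320),(407,167)],[120,210]),.088)*1000
d=w[1]-w[2];print('centre',((w[0]+w[2])/2).round(1),np.linalg.norm(w[1]-w[0]),np.linalg.norm(d),np.degrees(np.arctan2(d[1],d[0])))
t=ray(c,F([(297,149),(233,358)],[390,140]),.088)*1000
d=t[1]-t[0];n=np.array([d[1],-d[0]])/np.hypot(*d[:2]);m=t.mean(0)[:2]
print('top',m,m+37.5*n,m-37.5*n,np.degrees(np.arctan2(d[1],d[0])))
st()
ticket.job_done()
E
```

```text
centre [ 577.2 -125.8   88. ] 74.9140773679544 104.61937143611809 -20.08078228328084
top [590.14254468 -92.16726195] [603.09643356 -56.97568963] [ 577.18865579 -127.35883428] 159.79152359231855
9.9 [437.3 -26.1 272.7] jaw 70.08 [-0.001 -0.002 -1.   ] [ 0.27503319 -0.08799852  0.2783068 ] 0.06828284937723407
the job is handed in; nothing more can be done
```

The 120 x 90 mm cover is on the housing's rim and released, and I handed the job in at about 10 s of the 32 s allowed. I gripped it by its rib, carried it over the housing, turned it 30° and lowered it until the force on the tool showed contact (about 5 N). Then I opened the fingers and backed away.

Last checks:

| Check | Scene camera | Top camera | Housing (measured before) |
|---|---|---|---|
| Cover centre x, y (mm) | 577.2, -125.8 | 577.2, -127.4 | 577.5, -126.5 |
| Long-side angle (same modulo half a turn) | -20.1° | 159.8° | about -20° / 160° |

- **Position:** the two views differ by about 1.6 mm in y, within the calibration's 2 mm and well inside the 12 mm limit. The arm partly hid the cover from the top camera, so that value rests on two hole marks.
- **Seating:** the scene view shows the edges flush all round. I did not measure height or tilt from the images. The tool was at z = 0.1127 m on contact, which matches the 80 mm rim.
- **Other covers:** the small, round and blue covers look unmoved in the last top view. I compared them by eye and did not measure them.
- **Refused moves:** two move calls were refused for missing fields and moved nothing.

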